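Feel round the rim of a spun copper bowl

ROBOT

A 6-joint arm with a two-finger parallel gripper is mounted at the origin on the work surface. World frame = base frame: x ahead of the robot, y to its left, z up, the work surface at z = 0. Lengths are in m, angles in degrees, forces in N, time in s.
With the tool pointing down it reaches from about 0.325 to 0.85 m from the base axis. Payload 15.5 kg.
Tool frame: the origin (TCP) lies midway between the tips of the shut fingers; the grasp point (between the pads) lies 19 mm behind it; z points along the fingers, y is the line along which they close (so a half turn about z gives the same grasp; the last joint's range is limited). The gripper opens to 91 mm and grips with 3 to 60 N. Pads are 32 mm wide; open, the fingers measure 118 mm over their backs; the gripper's body (76 mm by 178 mm) begins 60 mm behind the grasp point.
Start: joints at [60.991, 28.281, 77.091, -0, 74.628, -5.472], TCP at [0.25, 0.573, 0.214] pointing down, gripper open.
Joint ranges: [-166.48, 166.48], [-47.26, 123.95], [12.59, 153.08], [-70.14, 250.14], [6.76, 159.57], [-176.63, 176.63]. Speed limits (degrees/s): [108.29, 108.29, 147.25, 172.46, 172.46, 172.46].

INTERFACE

Orientations are given as a 3x3 rotation matrix whose columns are the frame's x, y, z axes.
In Python, from bench import ctrl gives the robot as it stands. The module is installed in compiled form; this text tells all that it offers. Calls block until the motion is done:
- ctrl.goto(position, orientation): joint-space move of the TCP to a pose.
- ctrl.move_l(position, vel=0.15, ori=None, contact_N=None): straight line of the TCP; ori=None keeps the orientation; vel is the mean speed in m/s. With contact_N (N) it stops when the force on the tool has changed by that much, and returns True; else False.
- ctrl.movej(angles): joint-space move.
- ctrl.command_gripper(opening): opening from 0.0 (shut) to 1.0 (fully open); the grip force is fixed at half the most; returns when the fingers have stopped.
- ctrl.sleep(seconds).
- ctrl.ik(position, orientation): joint angles nearest the present ones, or None.
- ctrl.read_camera(name): name is "scene" or "top"; returns the picture (420x560x3 uint8, blue, green, red); there is no depth.
- ctrl.camera_params(name): a dict with "fx", "fy", "cx", "cy" (pixels), "D" ([k1, k2, p1, p2, k3] as OpenCV has them; the pictures are not rectified), "pose" (4x4, takes a point from camera to world coordinates). Camera axes: x right, y up, looking along -z (the intrinsics and any distortion apply to the point x, -y, -z); pixel columns grow to the right and rows downward; lengths in m; the calibration is good to about 2 mm. A picture is of the moment at which its call begins. camera_params takes no time and is no camera call.
A pose or a line that the arm cannot do raises ctrl.MotionError and nothing moves.
- ctrl.sign_off(): hands the job in; it is judged then, once.
Readings, each from a call of its own:
- ctrl.current_t(): time.
- ctrl.current_q(): joint angles.
- ctrl.current_dq(): joint speeds.
- ctrl.current_effort(): joint torques, N m.
- ctrl.current_tool_pos(): TCP position.
- ctrl.current_eef_rot(): TCP orientation.
- ctrl.current_contact_force(): force on the tool from outside, world axes, zero at the start.
- ctrl.current_wrist_torque(): the same for the moment, N m.
- ctrl.current_grip_width(): opening from 0.0 (shut) to 1.0 (fully open).
- ctrl.current_grasp_force(): force on a finger pad.
Only numpy, scipy, OpenCV 4.12 (cv2) and the standard library are available. Lean on these libraries where they do the work, as an engineer would, in place of code of your own. Each camera call takes 0.05 s, during which the arm holds its last target. There are 200 camera calls.

TASK

Check the flat rim of the spun copper bowl for burrs: with the gripper shut and pointing straight down, touch the middle of the rim beside the round steel post and run the fingertips along the rim, going the long way round (away from the trimming roller), to beside the square steel block. Press just enough that the sprung ring under the bowl gives a little all along the way, but never press it down to its stop; then take the fingers away. Do not lift or tip the bowl, and leave the things around the stand where they are.

Things in the scene. Friction and masses are not known exactly. Their poses are not given: they have to be found in the camera images.
- stand: Fixed stand: round green base 300 mm across, 14 mm thick; origin on the bench at its centre, z up. On its edge at its own +x: a green holder with a steel trimming roller over the rim (underside 14 mm above the rim, all up to 117 mm high). At +45 deg (counter-clockwise from above) the round start post, at -45 deg the square end block. In the middle a sprung steel ring carries the bowl.
- bowl: Loose spun copper bowl, 184 mm across, 38 mm high, hanging in the sprung ring by its flat rim; origin at the centre of its underside, 38 mm above the bench at rest. The flat rim is an annulus from 68 to 92 mm radius, 4 mm thick, its top 76 mm above the bench at rest. Mass about 0.25 kg.
- nest (a joint): How far the sprung ring, with the bowl, is pressed straight down (m): 0 at rest, 0.018 at its stop. It stays at 0 until about 2 to 4 N press on the rim, then sinks 4 mm for each further newton, and springs back when let go. Pressing anywhere on the rim sinks it level.
- start_post (a point): Centre of the top of the round steel post, 20 mm across, 92 mm above the bench, 125 mm from the stand's centre, 33 mm outside the bowl's edge.
- end_block (a point): Centre of the top of the square steel block, 36 x 36 mm, sides square to the stand's radius, 92 mm above the bench, 130 mm from the stand's centre.
- tin: Loose closed metal can, 60 mm across, 65 mm high, bystander; origin at the centre of its underside.
- wrench: Loose steel wrench lying on the bench beside the stand, bystander; origin at its underside.
- blank: Loose flat copper disc, 110 mm across, 6 mm thick, bystander; origin at the centre of its underside.
- mandrel: Loose small stepped steel former, 52 mm across, 56 mm high, bystander; origin at the centre of its underside.
- rim0 (a point): Point 0 of 0..9 along the way: middle of the flat rim (80 mm radius), on its top at rest height, 76 mm above the bench, 0 deg counter-clockwise from the start post as seen from above, right beside the start post. Fixed to the stand, does not sink.
- rim1 (a point): Point 1 of 0..9 along the way: middle of the flat rim (80 mm radius), on its top at rest height, 76 mm above the bench, 30 deg counter-clockwise from the start post as seen from above. Fixed to the stand, does not sink.
- rim2 (a point): Point 2 of 0..9 along the way: middle of the flat rim (80 mm radius), on its top at rest height, 76 mm above the bench, 60 deg counter-clockwise from the start post as seen from above. Fixed to the stand, does not sink.
- rim3 (a point): Point 3 of 0..9 along the way: middle of the flat rim (80 mm radius), on its top at rest height, 76 mm above the bench, 90 deg counter-clockwise from the start post as seen from above. Fixed to the stand, does not sink.
- rim4 (a point): Point 4 of 0..9 along the way: middle of the flat rim (80 mm radius), on its top at rest height, 76 mm above the bench, 120 deg counter-clockwise from the start post as seen from above. Fixed to the stand, does not sink.
- rim5 (a point): Point 5 of 0..9 along the way: middle of the flat rim (80 mm radius), on its top at rest height, 76 mm above the bench, 150 deg counter-clockwise from the start post as seen from above. Fixed to the stand, does not sink.
- rim6 (a point): Point 6 of 0..9 along the way: middle of the flat rim (80 mm radius), on its top at rest height, 76 mm above the bench, 180 deg counter-clockwise from the start post as seen from above. Fixed to the stand, does not sink.
- rim7 (a point): Point 7 of 0..9 along the way: middle of the flat rim (80 mm radius), on its top at rest height, 76 mm above the bench, 210 deg counter-clockwise from the start post as seen from above. Fixed to the stand, does not sink.
- rim8 (a point): Point 8 of 0..9 along the way: middle of the flat rim (80 mm radius), on its top at rest height, 76 mm above the bench, 240 deg counter-clockwise from the start post as seen from above. Fixed to the stand, does not sink.
- rim9 (a point): Point 9 of 0..9 along the way: middle of the flat rim (80 mm radius), on its top at rest height, 76 mm above the bench, 270 deg counter-clockwise from the start post as seen from above, right beside the end block. Fixed to the stand, does not sink.
Not all that is in view belongs to the job. There is more than one size of the bowl; the job needs the smallest.

How it is judged:
By the outcome, as a careful person would: the job done as asked, in the order asked, and still so for the second after the job is handed in, with the robot touching nothing.
It also fails if it takes over 53 s, if anything falls off the work surface, if the arm or the gripper's body presses on something with over 40 N, if the wrist force passes 120 N, or if a joint passes its speed limit or range.

## Working session

There is one attempt and no reset: what is moved stays moved. The work goes in short steps, each a Python script; the robot and the scene stay as the last script left them, time stands still between calls to the robot, and variables do not carry over. Pictures are saved under pics/ and viewed, at most 10 in all, crops included, and the job is handed in when it is done.

```bash
mkdir -p pics; python3 - <<'E'
from bench import ctrl
import cv2,numpy as np
for n in("scene","top"):
    cv2.imwrite(f"pics/{n}0.png",ctrl.read_camera(n)); p=ctrl.camera_params(n)
    print(n,{k:np.round(v,4).tolist() for k,v in p.items()})
print(ctrl.current_t())
E
```

```text
scene {'fx': 517.6615, 'fy': 517.6615, 'cx': 276.0542, 'cy': 199.663, 'D': [-0.1302, 0.0, 0.0, 0.0, 0.0], 'pose': [[0.7017, -0.595, 0.3918, 0.896], [0.7123, 0.5755, -0.4017, -0.5206], [0.0136, 0.561, 0.8277, 1.0965], [0.0, 0.0, 0.0, 1.0]]}
top {'fx': 479.0014, 'fy': 479.0014, 'cx': 276.7717, 'cy': 213.4733, 'D': [-0.1089, 0.0, 0.0, 0.0, 0.0], 'pose': [[-0.0192, 0.9944, -0.104, 0.3031], [-0.9998, -0.0199, -0.0053, -0.0209], [-0.0073, 0.1039, 0.9946, 1.4293], [0.0, 0.0, 0.0, 1.0]]}
0.1
```

View pics/scene0.png

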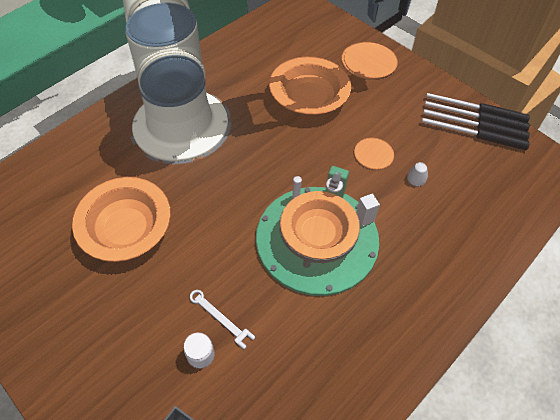

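View pics/top0.png

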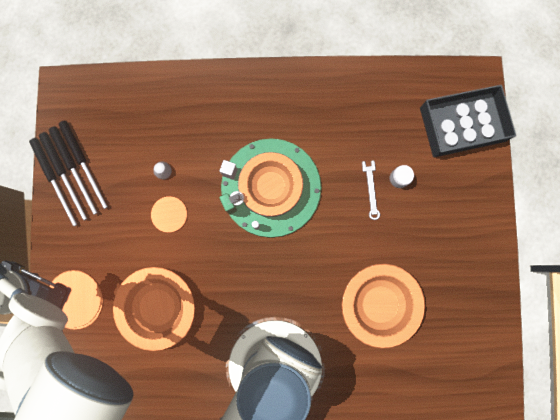

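The scene picture shows the stand at about (318,238), with a post at (297,186), roller at (336,180) and block at (369,209). The top picture has the same stand at (270,187).

Bowl candidates in the top view are (270,184) in the stand, (154,308) loose and large, and (383,305) loose and large. The smallest is the one in the stand, so I'm choosing that one and checking it in a close crop.

```bash
python3 - <<'E'
import cv2,numpy as np
a=cv2.imread("pics/top0.png")[130:245,210:330]; b=cv2.imread("pics/scene0.png")[155:300,245:390]
r=lambda i:cv2.resize(i,(400,int(i.shape[0]*400/i.shape[1])),interpolation=cv2.INTER_CUBIC)
a,b=r(a),r(b); h=max(len(a),len(b)); o=np.zeros((h,800,3),np.uint8); o[:len(a),:400]=a;o[:len(b),400:]=b
cv2.imwrite("pics/crop1.png",o)
E
```

```text
(no output)
```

View pics/crop1.png

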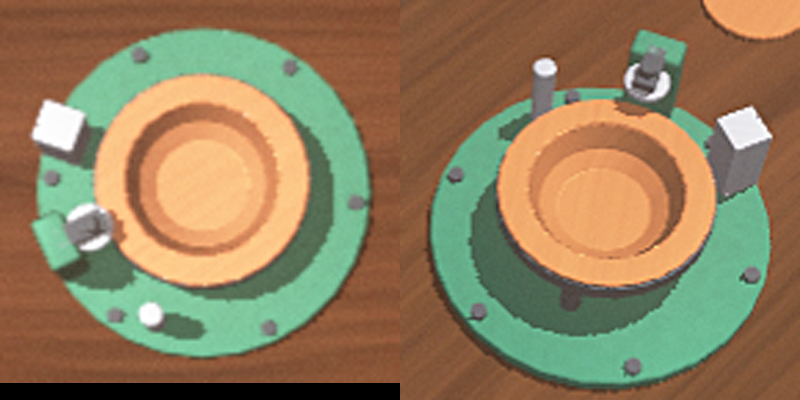

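The crop confirms it: the bowl hangs in the green stand. In the left half (top view) the post is at (151,314), the block top at (59,125), and the rim spans x 94–309 and y 73–287. In the right half (scene view, minus 400) the post is at (144,66), the block top at (345,127), and the rim spans x 97–317 and y 98–281.

```bash
cat > h.py <<'E'
from bench import ctrl
import cv2,numpy as np
from scipy.optimize import least_squares
P={n:ctrl.camera_params(n) for n in("top","scene")}
def proj(n,X):
    p=P[n];T=np.linalg.inv(np.array(p["pose"]));F=np.diag([1,-1,-1])
    R=F@T[:3,:3];t=F@T[:3,3]
    K=np.array([[p["fx"],0,p["cx"]],[0,p["fy"],p["cy"]],[0,0,1.]])
    return cv2.projectPoints(np.atleast_2d(np.array(X,float)),cv2.Rodrigues(R)[0],t,K,np.array(p["D"],float))[0][:,0]
E
cat > fit.py <<'E'
from h import *
S={"top":(120/400,(210,130)),"scene":(145/400,(245,155))}
O={"top":[(151,314),(59,125),(94,309,73,287)],"scene":[(144,66),(345,127),(97,317,98,281)]}
a=np.linspace(0,2*np.pi,180)
def res(v,free=True):
    x,y,th=v[:3]; zr,zp=v[3:5] if len(v)>3 else (.076,.092); r=[]
    for n in O:
        s,o=S[n]; q=lambda X:(proj(n,X)-o)/s*s/s*s if 0 else (proj(n,X)-np.array(o))
        d=lambda r_,t:(x+r_*np.cos(t),y+r_*np.sin(t),zp)
        r+=list((q(d(.125,th+np.pi/4))-np.array(O[n][0])*s)[0])
        r+=list((q(d(.130,th-np.pi/4))-np.array(O[n][1])*s)[0])
        c=q(np.c_[x+.092*np.cos(a),y+.092*np.sin(a),0*a+zr]); e=np.array(O[n][2])*s
        r+=[c[:,0].min()-e[0],c[:,0].max()-e[1],c[:,1].min()-e[2],c[:,1].max()-e[3]]
    return np.array(r)
for v0 in([.5,0,2.4],[.5,0,2.4,.07,.09]):
    s=least_squares(res,v0); print(s.x.round(4),np.degrees(s.x[2]).round(2));print(res(s.x).round(2))
E
python3 fit.py
```

```text
[0.53   0.0026 1.9897] 114.0
[-0.15  0.23 -0.26  0.21  0.19 -0.03  0.54 -0.19  0.5  -0.21 -0.14 -0.3
  0.22 -0.27 -0.17  1.25]
[0.5302 0.0022 1.9897 0.0789 0.0916] 114.0
[-0.02  0.18 -0.12  0.18  0.22  0.13  0.25 -0.34  0.44  0.   -0.21 -0.08
  0.18 -0.13 -0.76  0.77]
```

```bash
cat > go1.py <<'E'
from h import *
C=np.array([.530,.0024]);A0=np.radians(159)
pt=lambda deg,z:[C[0]+.08*np.cos(A0+np.radians(deg)),C[1]+.08*np.sin(A0+np.radians(deg)),z]
R=np.array([[1,0,0],[0,-1,0],[0,0,-1.]])
if __name__=="__main__":
    print(np.array(ctrl.current_eef_rot()).round(2).tolist())
    print([np.round(ctrl.ik(pt(d,.069),R),0).tolist() for d in range(0,271,90)])
    ctrl.command_gripper(0.0)
    ctrl.goto(pt(0,.17),R); ctrl.move_l(pt(0,.10),vel=.1)
    cv2.imwrite("pics/top1.png",cv2.resize(ctrl.read_camera("top")[130:245,210:330],(400,383)))
    cv2.imwrite("pics/scene1.png",cv2.resize(ctrl.read_camera("scene")[100:300,220:420],(600,600)))
    print(np.round(ctrl.current_tool_pos(),4),ctrl.current_contact_force(),ctrl.current_grip_width(),ctrl.current_t())
E
python3 go1.py
```

```text
[[-0.92, 0.4, -0.0], [0.4, 0.92, -0.0], [0.0, -0.0, -1.0]]
[[-4.0, 28.0, 110.0, -0.0, 43.0, 86.0], [-15.0, 31.0, 103.0, -0.0, 47.0, 75.0], [-8.0, 36.0, 88.0, -0.0, 55.0, 82.0], [2.0, 34.0, 94.0, -0.0, 52.0, 92.0]]
[0.4557 0.0311 0.1006] [-0.1665906  -0.56562378  0.55665186] 0.004631429537808136 4.5083
```

View pics/scene1.png

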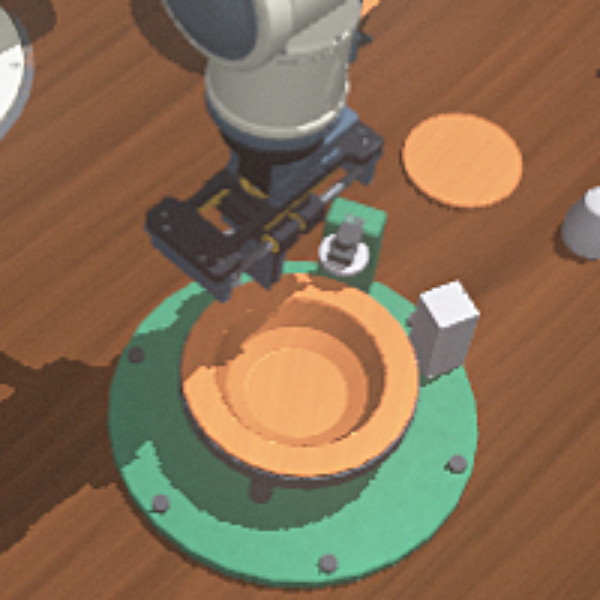

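The shut fingers hang at about (255,285), above the rim by the post (hidden behind them). The block at (447,310) and roller at (345,250) are clear of them.

```bash
python3 - <<'E'
from go1 import *
ctrl.sleep(.2);F=lambda:np.mean([(ctrl.sleep(.01),ctrl.current_contact_force())[1] for _ in range(10)],0)
f0=F();print(f0)
ctrl.move_l(pt(0,.084),vel=.05)
print(ctrl.move_l(pt(0,.070),vel=.012,contact_N=2.0)); z=ctrl.current_tool_pos()[2]
print(z,F()-f0,ctrl.current_tool_pos(),ctrl.current_t())
np.save("z.npy",[z,*f0])
E
```

```text
[ 0.16464741 -0.05574612  0.15905891]
True
0.07551864884164848 [0.99800362 0.13329251 3.96279173] [0.4553042  0.03106655 0.07562841] 6.075
```

```bash
python3 - <<'E'
from go1 import *
z,*f0=np.load("z.npy");zt=z-.0075
F=lambda:np.mean([(ctrl.sleep(.01),ctrl.current_contact_force())[1] for _ in range(4)],0)-f0
ctrl.move_l(pt(0,zt),vel=.02); ctrl.sleep(.2);print(F(),ctrl.current_tool_pos())
for d in range(9,271,9):
    ctrl.move_l(pt(d,zt),vel=.03)
    f=F();p=ctrl.current_tool_pos()
    print(d,f.round(1),(p-np.array(pt(d,zt))).round(4),round(p[2],4))
    if not 2<f[2]<9: print("stop");break
    if d==135: cv2.imwrite("pics/mid.png",cv2.resize(ctrl.read_camera("scene")[100:300,220:420],(600,600)))
print(ctrl.current_t())
E
```

```text
[-0.24257477  0.19510135  5.76912322] [0.45530557 0.03106432 0.06802433]
9 [ 0.1 -2.3  5.4] [ 0.0001 -0.0002  0.    ] 0.0681
18 [-0.  -1.9  5.4] [-0.     -0.0002 -0.    ] 0.068
27 [-0.3 -1.6  5.6] [-0.0001 -0.0002 -0.    ] 0.068
36 [-0.9 -2.   5.4] [-0.0001 -0.0002 -0.    ] 0.068
45 [-0.9 -1.9  4.9] [-0.0001 -0.0001 -0.    ] 0.068
54 [-1.5 -1.5  5.6] [-0.0002 -0.0001 -0.0001] 0.068
63 [-0.9 -1.2  5.2] [-0.0002 -0.0001 -0.0001] 0.068
72 [-1.2 -1.   5.6] [-0.0003 -0.     -0.0001] 0.0679
81 [-1.4 -0.5  4.8] [-0.0003  0.     -0.0001] 0.0679
90 [-1.4 -0.1  5. ] [-0.0003  0.     -0.0001] 0.0679
99 [-1.2  0.1  5.3] [-0.0003  0.0001 -0.0001] 0.0679
108 [-1.5  0.3  5.4] [-0.0003  0.0001 -0.0001] 0.0679
117 [-1.4  0.1  5.7] [-0.0003  0.0001 -0.0001] 0.0679
126 [-1.3  0.5  5.3] [-0.0003  0.0001 -0.0001] 0.0679
135 [-0.9  1.1  5.3] [-0.0002  0.0001 -0.0001] 0.0679
144 [-0.8  0.8  5.2] [-0.0002  0.0001 -0.0001] 0.0679
153 [-0.3  1.2  5.3] [-0.0001  0.0001 -0.0001] 0.0679
162 [-0.6  0.9  5.3] [-0.0001  0.0002 -0.0001] 0.0679
171 [-0.3  1.   5.2] [-0.0001  0.0001 -0.0001] 0.068
180 [-0.2  1.4  5.2] [-0.0001  0.0002 -0.    ] 0.068
189 [-0.5  1.   5.7] [-0.0001  0.0001 -0.    ] 0.068
198 [-0.3  1.2  5.3] [0.     0.0001 0.    ] 0.068
207 [-0.1  1.5  5. ] [0.     0.0001 0.    ] 0.068
216 [0.2 0.7 5.4] [0.0001 0.0001 0.    ] 0.068
225 [0.3 0.7 5.2] [0.0001 0.0001 0.    ] 0.0681
234 [0.2 0.7 5.4] [0.0001 0.0001 0.0001] 0.0681
243 [0.2 0.7 5.3] [0.0002 0.0001 0.0001] 0.0681
252 [0.9 0.8 5.2] [0.0002 0.0001 0.0001] 0.0681
261 [1.  1.2 5.4] [0.0002 0.0001 0.0001] 0.0681
270 [0.5 1.1 5.4] [0.0002 0.0001 0.0001] 0.0681
24.8917
```

```bash
python3 - <<'E'
from go1 import *
ctrl.move_l(pt(270,.085),vel=.03); ctrl.move_l(pt(270,.20),vel=.12)
ctrl.goto([.35,-.25,.3],R); ctrl.sleep(.5)
im=ctrl.read_camera("scene");im2=ctrl.read_camera("top")
cv2.imwrite("pics/end.png",np.hstack([cv2.resize(im[100:400,160:460],(400,400)),cv2.resize(im2[100:250,180:420],(400,250),).repeat(1,0)[:0+250] if 0 else cv2.copyMakeBorder(cv2.resize(im2[100:250,180:420],(400,250)),0,150,0,0,cv2.BORDER_CONSTANT)]))
print(ctrl.current_contact_force(),ctrl.current_t())
E
```

```text
[ 0.81325187  0.19683906 -0.94796027] 28.8
```

View pics/end.png

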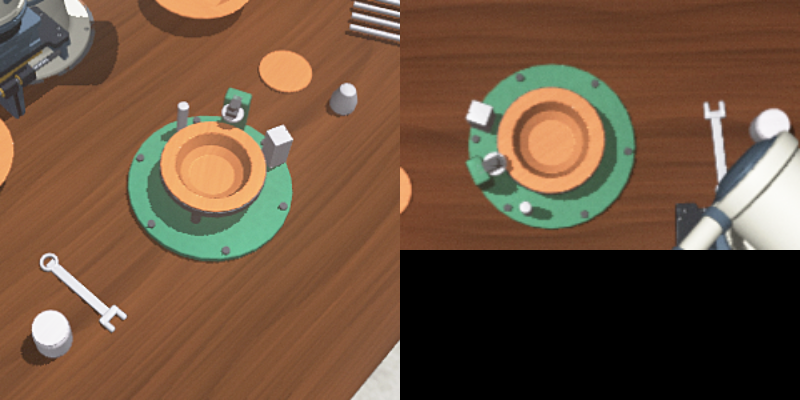

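The bowl sits level in the stand at (213,165), everything around it is in place, and the arm is clear.

```bash
python3 -c "
from bench import ctrl
print(ctrl.sign_off())"
```

```text
the job is handed in; nothing more can be done
None
```

The job is handed in: the shut fingers ran the rim 270° the long way round from the post to the block at about 5 N, with the ring pressed down about 7–8 mm of its 18 mm, and the bowl and everything around the stand look unmoved, after about 29 s.

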